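# Load a tray of loose capacitors into the tester and start it

## Task

Carry the black open tray of loose blue capacitors level, spilling none, and set it down gently, flat between the blue stops of the tester's pulled-out shuttle. Then push the shuttle fully home into the tester, and only after that start the test: pull the red-knobbed locking toggle outward, flip it over to the far side of its slot and let it snap back in. Leave the red tray, the yellow meter and the bottle where they are.

Things in the scene. Friction and masses are not known exactly. Their poses are not given: they have to be found in the camera images.
- tester: White bench tester, fixed. Base 50 mm high spans x -185..155, y -365..225 mm from the origin (on the table). x points away from the robot, y along the shuttle's travel to the robot's left; yaw varies 0.2 rad. Tower at y < -210; clear press plate and grey head overhang to y = -75, |x| < 60, from 110 to 220 mm above the base top.
- nest (a point): Centre of the shuttle plate's top (62 mm above the table), where the tray's underside must rest; moves with the shuttle, axes as the tester's. Tray lies with its length along y, either way round. Blue stops 14 mm high leave 6 mm play each way: across both ends and at the corners (|y| from 59 to 81 mm); the middle of the long sides is free for fingers.
- tab (a point): Top centre of the black upright tab at the left (+y) end of the shuttle, for pushing or gripping: 40 mm wide in x, 14 mm thick in y, 50 mm tall (down to the plate), 118 mm from the nest centre.
- shuttle (a joint): Travel of the shuttle in m along the tester's -y: 0 = pulled out fully (it starts at 0 to 0.03), 0.14 = fully home against its stop. About 2.5 N of friction; stays where left.
- tray: Black open plastic tray, 150 (x) x 66 (y) x 30 mm, walls and floor 4 mm, about 0.16 kg, loose on the table; with its contents about 0.28 kg. Origin: centre of its underside; x along its length. It can be gripped across its 66 mm width at the middle.
- cap0: Loose blue capacitor lying in the tray, free to roll: cylinder 25 mm diameter, 42 mm long, about 30 g. Origin at its centre, x along its axis.
- cap1: Loose blue capacitor lying in the tray, free to roll: cylinder 25 mm diameter, 42 mm long, about 30 g. Origin at its centre, x along its axis.
- cap2: Loose blue capacitor lying in the tray, free to roll: cylinder 25 mm diameter, 42 mm long, about 30 g. Origin at its centre, x along its axis.
- cap3: Loose blue capacitor lying in the tray, free to roll: cylinder 25 mm diameter, 42 mm long, about 30 g. Origin at its centre, x along its axis.
- pivot (a point): Pivot of the toggle, on the tester 5 mm above the base top inside a dark steel housing (80 x 44 mm, 45 mm high above the base top) with a slot along the tester's x. The bat swings about the tester's y axis through this point.
- bat_grip (a point): Centre of the red ball knob (24 mm diameter) on the end of the locking toggle's 8 mm thick steel bat. It lies 80 mm from the pivot (94 mm when pulled fully out); its z axis points outward along the bat, away from the pivot. Swing the gripper in line with the bat: a knob that has to turn between the pads slips out.
- toggle (a joint): Swing of the bat in rad: 0 = off, leaning 0.45 rad from upright towards the tester's -x (the robot); 0.9 = on, leaning 0.45 rad towards +x. At both ends it is locked (only about 0.07 rad of play) unless the bat is pulled out. It stays where left.
- bat (a joint): Pull of the bat outward along its own axis in m: 0 = in, 0.014 = fully out. A spring draws it in (3 N at 0, 4.5 N at 0.014). Above about 0.006 the bat is free to swing; let go at the far side it snaps back to 0.
- red_tray: Bystander: red tray 150 x 66 x 30 mm with a dark board in it; origin: centre of its underside. Swaps places with the black tray.
- meter: Bystander: yellow multimeter lying flat, 150 x 75 x 37 mm; origin: centre of its underside.
- bottle: Bystander: white bottle with a blue cap, 64 mm diameter, 140 mm tall, standing; origin: centre of its underside.
Not all that is in view belongs to the job. What is shaped like the cap2 but brown is not meant. What is shaped like the cap3 but pink is not meant.

How it is judged:
By the outcome, as a careful person would: the job done as asked, in the order asked, and still so for the second after the job is handed in, with the robot touching nothing.
It also fails if it takes over 72 s, if anything falls off the work surface, if the arm or the gripper's body presses on something with over 40 N, if the wrist force passes 120 N, or if a joint passes its speed limit or range.

## Robot

A 6-joint arm with a two-finger parallel gripper is mounted at the origin on the work surface. World frame = base frame: x ahead of the robot, y to its left, z up, the work surface at z = 0. Lengths are in m, angles in rad, forces in N, time in s.
With the tool pointing down it reaches from about 0.25 to 0.775 m from the base axis. Payload 4 kg.
Tool frame: the origin (TCP) lies on the centre line of the jaws, within the pads' length; the fingertips stand 17 mm ahead of it and the grasp point (between the pads) lies 2 mm behind it; z points along the fingers, y is the line along which they close (so a half turn about z gives the same grasp; the last joint's range is limited). The gripper opens to 94 mm and grips with 3 to 60 N. Pads are 16 mm wide; open, the fingers measure 119 mm over their backs; the gripper's body (75 mm by 177 mm) begins 78 mm behind the grasp point.
Start: joints at [1.182, 0.087, 1.371, -0, 1.684, -0.103], TCP at [0.155, 0.528, 0.223] pointing down, gripper open.
Joint ranges: [-3.1, 3.1], [-0.76, 2.03], [0.27, 2.55], [-1.08, 4.22], [0.17, 2.65], [-2.57, 2.57]. Speed limits (rad/s): [2.79, 2.79, 3.14, 3.14, 3.14, 3.14].

## Interface

Orientations are given as a 3x3 rotation matrix whose columns are the frame's x, y, z axes.
In Python, from bench import sensors, vision, ticket gives the robot as it stands.
- The arm moves only by the shell command python3 -m crank 'ROWS' [FORCE]. ROWS is a JSON object of lists of equal length, an entry for each row: "dr": the turn, a rotation vector about the world's x, y, z in units of 5 degrees (1.0 is 5 degrees), a list of three; "dp": the shift along the world's x, y, z in units of 30 mm (1.0 is 30 mm), a list of three; "grip": the finger opening in mm, from 0 to 94. In form: {"dr": [[wx, wy, wz], ...], "dp": [[dx, dy, dz], ...], "grip": [grip, ...]}. A call has 1 to 5 rows; each row shifts and turns the commanded pose from where the row before left it; what a row does not reach is not made up. A row lasts 1/10 s, in which the tool goes at most 50 mm and 8.59 degrees, less where a joint would pass 70% of its speed; a pose out of reach is approached as far as the arm can. A call is refused whole if a number of a shift passes 1 or a number of a turn 1, either way. A call with a gripper value outside its range is refused whole. The fingers move at their own pace and stop on an object; FORCE is the grip in N (left out, the last holds). Time passes only in rows, so rows that do not move let the fingers close. It gives the time, the measured TCP pose, the force, the opening and the grip force at its end, in the units of the state.
- sensors.state(): the state, without advancing time (a new reading comes with each control period).
- vision.camera(name): name is "side" or "top" or "wrist"; returns a dict with "image" (420x560x3 uint8, red, green, blue), "vfov" (degrees; the focal length in pixels is half the picture's height over the tangent of half this angle, whatever the lens; pixels are square), "cx", "cy" (the principal point, pixels), "k1" (the pictures are not rectified: a ray, as slopes to the right and down, at radius r is drawn at 1 + k1 r^2 times it, then the intrinsics apply), "R" (3x3) and "t" (3): a world point X has camera coordinates R X + t. Camera axes: x right, y down, z forward; pixel columns grow to the right and rows downward; lengths in m; the calibration is good to about 2 mm. A picture is of the moment at which its call begins. There is no depth.
- ticket.close_job(): hands the job in; it is judged then, once.
The state is a dict: "clock": time; "qpos": joint angles; "joint_vel": joint speeds; "joint_torque": joint torques, N m; "ee_pos": TCP position; "eef_rot": TCP orientation; "wrist_force": force on the tool from outside, world axes, zero at the start; "moment": the same for the moment, N m; "finger_gap": finger opening in m; "gripper_force": force on a finger pad.
Only numpy, scipy, OpenCV 4.12 (cv2) and the standard library are available. Lean on these libraries where they do the work, as an engineer would, in place of code of your own. Each camera call takes 0.05 s, during which the arm holds its last target. There are 200 camera calls.

## Working session

There is one attempt and no reset: what is moved stays moved. The work goes in short steps, Python scripts to look and compute and a shell command to move; the robot and the scene stay as the last step left them, time stands still between calls to the robot, and variables do not carry over. Pictures are saved under pics/ and viewed, at most 10 in all, crops included, and the job is handed in when it is done.

```bash
mkdir -p pics; ls; cat > h.py <<'E'
import numpy as np, cv2, json
from bench import sensors, vision, ticket
def K(c):
    f=c["image"].shape[0]/2/np.tan(np.radians(c["vfov"])/2)
    return np.array([[f,0,c["cx"]],[0,f,c["cy"]],[0,0,1.]])
def snap(n,fn):
    c=vision.camera(n); cv2.imwrite(f"pics/{fn}.png",c["image"][:,:,::-1])
    json.dump({k:np.asarray(v).tolist() for k,v in c.items() if k!="image"}|{"h":c["image"].shape[0]},open(f"pics/{fn}.json","w")); return c
def load(fn):
    c=json.load(open(f"pics/{fn}.json")); c["image"]=cv2.imread(f"pics/{fn}.png")[:,:,::-1]
    c["R"]=np.array(c["R"]);c["t"]=np.array(c["t"]); return c
def ray(c,uv):
    k=K(c); d=np.array([(uv[0]-k[0,2])/k[0,0],(uv[1]-k[1,2])/k[1,1]]); s=d.copy()
    for _ in range(30): s=d/(1+c["k1"]*(s@s))
    v=c["R"].T@np.array([*s,1]); return -c["R"].T@c["t"], v/np.linalg.norm(v)
def atz(c,uv,z):
    o,v=ray(c,uv); return o+v*(z-o[2])/v[2]
def tri(*cu):
    A=np.zeros((3,3));b=np.zeros(3);L=[]
    for c,uv in cu:
        o,v=ray(c,uv);P=np.eye(3)-np.outer(v,v);A+=P;b+=P@o;L.append((o,v))
    x=np.linalg.solve(A,b); return x,[round(float(np.linalg.norm((x-o)-v*((x-o)@v)))*1000,1) for o,v in L]
def proj(c,X):
    k=K(c);p=c["R"]@np.asarray(X)+c["t"];s=p[:2]/p[2];s=s*(1+c["k1"]*(s@s));return s*k[0,0]+k[:2,2]
def crop(fn,u0,v0,u1,v1,k,out):
    im=cv2.imread(f"pics/{fn}.png")[v0:v1,u0:u1]; cv2.imwrite(f"pics/{out}.png",cv2.resize(im,None,fx=k,fy=k,interpolation=cv2.INTER_CUBIC))
E
python3 - <<'E'
from h import *
a=snap("top","top0");b=snap("side","side0");w=snap("wrist","wr0")
for c in(a,b,w): print((-c["R"].T@c["t"]).round(3),c["R"][2].round(2),c["k1"])
cv2.imwrite("pics/v1.png",cv2.resize(np.vstack([a["image"],b["image"]])[:,:,::-1],None,fx=.71,fy=.71,interpolation=cv2.INTER_AREA))
print({k:np.round(v,3).tolist() for k,v in sensors.state().items()})
E
```

```text
pics
[0.329 0.079 1.073] [ 0.18 -0.02 -0.98] -0.001300505658451034
[ 0.446 -0.716  0.932] [ 0.07  0.71 -0.71] -0.10298817504100675
[0.088 0.548 0.385] [ 0.23 -0.07 -0.97] -0.07532480343655508
{'clock': 0.15, 'qpos': [1.182, 0.088, 1.372, -0.0, 1.684, -0.103], 'joint_vel': [0.001, -0.002, -0.004, 0.002, 0.001, -0.0], 'joint_torque': [0.001, -34.065, -30.279, 0.072, 0.03, -0.0], 'ee_pos': [0.155, 0.527, 0.222], 'eef_rot': [[-0.959, 0.282, -0.001], [0.282, 0.959, -0.002], [0.0, -0.002, -1.0]], 'wrist_force': [-0.843, 0.409, -0.163], 'moment': [-0.049, -0.002, 0.019], 'gripper_force': 0.0, 'finger_gap': 0.094}
```

View pics/top0.png

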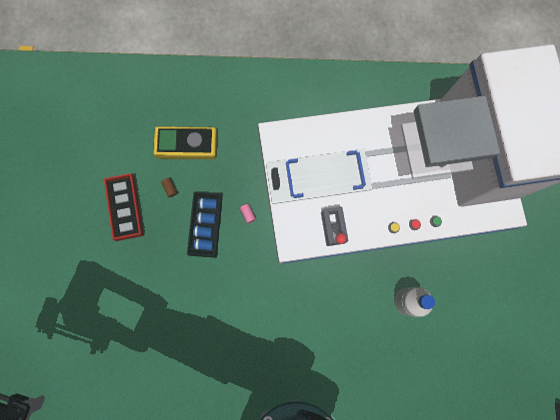

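View pics/side0.png

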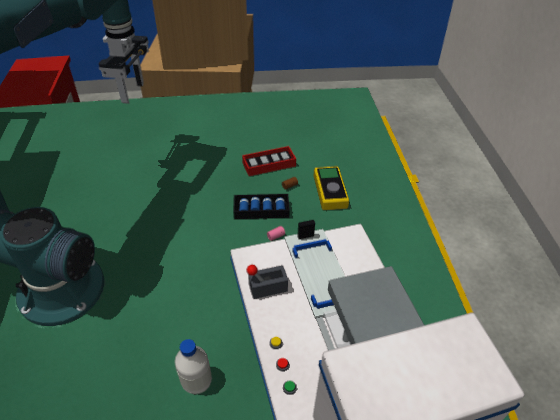

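The top view shows the black tray holding four blue capacitors at (205,224). The red tray with a board is at (124,207). The brown stub at (169,187) and pink stub at (248,213) are decoys lying on the table outside the trays. The shuttle nest is at (327,174), the tab at (276,178) and the red knob at (341,239). The black tray fits the description because it is the one holding blue cylinders. I'll confirm that in enlarged crops.

```bash
python3 - <<'E'
from h import *
crop("top0",180,140,380,280,4,"ct"); crop("side0",225,180,385,320,4,"cs")
E
```

```text
(no output)
```

View pics/ct.png

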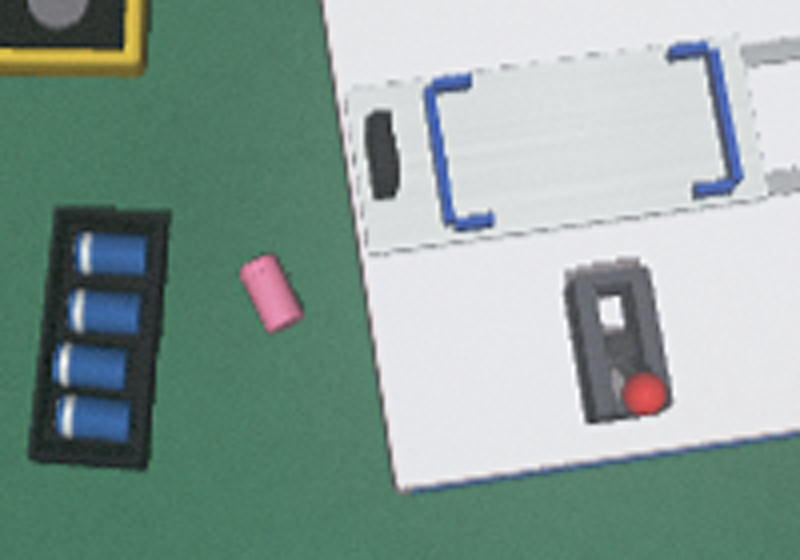

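View pics/cs.png

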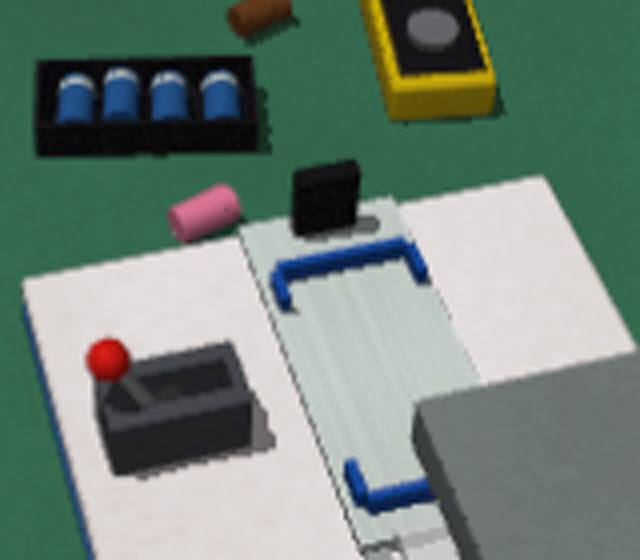

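The crops confirm it: the black tray, top-crop corners (57,208), (171,212), (147,469) and (30,461), holds the four blue capacitors. The pink and brown stubs lie on the table. The knob is at (644,394) in the top crop and (107,359) in the side crop. Next I triangulate.

```bash
cat > m1.py <<'E'
from h import *
T=load("top0");S=load("side0")
t=lambda u,v:((u+.5)/4-.5+180,(v+.5)/4-.5+140)
s=lambda u,v:((u+.5)/4-.5+225,(v+.5)/4-.5+180)
P={}
for n,a,b in [("corner-x",(398,491),(23,282)),("corner+x",(322,-62),(543,178)),("trayA",(57,208),(253,57)),("trayD",(30,461),(38,61)),("knob",(644,394),(107,359)),("stopNE",(430,88),(406,238)),("stopSW",(449,226),(278,263)),("stop far-left",(740,188),(366,510)),("tabtop",(378,155),(326,171)),("tabL",(366,112),(357,162)),("tabLs",(372,198),(293,172))]:
    X,e=tri((T,t(*a)),(S,s(*b))); P[n]=X; print(n,X.round(4),e)
print("tray corners@.03",[atz(T,t(*p),.03).round(4)[:2].tolist() for p in [(57,208),(171,212),(147,469),(30,461)]])
print("stops@.076",[atz(T,t(*p),.076).round(4)[:2].tolist() for p in [(427,90),(451,228),(714,43),(742,187)]])
print("plate edge@.062",[atz(T,t(*p),.062).round(4)[:2].tolist() for p in [(345,90),(372,254),(738,37),(768,198)]])
print("corners@.05",[atz(T,t(*p),.05).round(4)[:2].tolist() for p in [(398,491),(322,-62)]], atz(T,(525,224),.05))
E
python3 m1.py
```

```text
corner-x [0.4139 0.0473 0.0461] [0.3, 0.3]
corner+x [0.7448 0.0994 0.0508] [0.7, 0.7]
trayA [0.5783 0.2529 0.0281] [0.3, 0.3]
trayD [0.4286 0.2604 0.0295] [1.2, 1.2]
knob [ 0.4606 -0.0803  0.1275] [0.7, 0.7]
stopNE [0.6437 0.0341 0.0772] [0.1, 0.1]
stopSW [0.5639 0.0221 0.0762] [1.5, 1.5]
stop far-left [ 0.592  -0.1471  0.0663] [0.3, 0.3]
tabtop [0.5964 0.0639 0.1077] [1.9, 1.9]
tabL [0.6185 0.0709 0.1072] [0.6, 0.6]
tabLs [0.5748 0.0669 0.1048] [4.3, 4.3]
tray corners@.03 [[0.5781, 0.2527], [0.5775, 0.185], [0.4243, 0.1924], [0.4273, 0.2602]]
stops@.076 [[0.6427, 0.0358], [0.5613, 0.0208], [0.6759, -0.1312], [0.5898, -0.1461]]
plate edge@.062 [[0.6458, 0.0832], [0.548, 0.0653], [0.6849, -0.1484], [0.5872, -0.1644]]
corners@.05 [[0.4132, 0.0473], [0.7444, 0.0994]] [ 0.5158567  -0.52604061  0.05      ]
```

```bash
python3 -m crank '{"dr":[[0,0,0.23],[0,0,0.23],[0,0,0.23],[0,0,0.23],[0,0,0.23]],"dp":[[0.96,-0.85,-0.2],[0.96,-0.85,-0.2],[0.96,-0.85,-0.2],[0.96,-0.85,-0.2],[0.96,-0.85,-0.2]],"grip":[94,94,94,94,94]}' 30
python3 -m crank '{"dr":[[0,0,0.23],[0,0,0.23],[0,0,0.23],[0,0,0.23],[0,0,0.23]],"dp":[[0.96,-0.85,-0.2],[0.96,-0.85,-0.2],[0.96,-0.85,-0.2],[0.96,-0.85,-0.2],[0.96,-0.85,-0.2]],"grip":[94,94,94,94,94]}'
python3 -m crank '{"dr":[[0,0,0.23],[0,0,0.23],[0,0,0],[0,0,0]],"dp":[[0.96,-0.85,-0.2],[0.96,-0.85,-0.2],[0,0,0],[0,0,0]],"grip":[94,94,94,94]}'
python3 - <<'E'
from h import *
w=snap("wrist","wr1"); t=snap("top","top1"); s=sensors.state(); print(s["ee_pos"].round(4) if hasattr(s["ee_pos"],"round") else s["ee_pos"], s["eef_rot"],s["clock"])
for p in [(.578,.2527,.03),(.5775,.185,.03),(.4243,.1924,.03),(.4273,.2602,.03)]: print(proj(w,p).round(1))
E
```

```text
clock: 0.65
ee_pos: [0.2998, 0.3989, 0.1919]
eef_rot: [[-0.983, 0.183, -0.0], [0.183, 0.983, -0.0], [0.0, -0.0, -1.0]]
wrist_force: [0.2, 0.8, 0.5]
finger_gap: 0.0936
gripper_force: 0.0
clock: 1.15
ee_pos: [0.4439, 0.2714, 0.162]
eef_rot: [[-0.996, 0.084, -0.0], [0.084, 0.996, 0.0], [0.0, -0.0, -1.0]]
wrist_force: [0.7, 0.3, -0.0]
finger_gap: 0.094
gripper_force: 0.0
clock: 1.55
ee_pos: [0.5006, 0.2211, 0.1497]
eef_rot: [[-0.999, 0.047, -0.002], [0.047, 0.999, 0.0], [0.002, -0.0, -1.0]]
wrist_force: [-0.1, 0.5, -0.0]
finger_gap: 0.0941
gripper_force: 0.0
[0.5    0.2223 0.1505] [[-9.99018810e-01  4.42847736e-02 -5.25830642e-04]
 [ 4.42845167e-02  9.99018839e-01  4.90543180e-04]
 [ 5.47038311e-04  4.66775708e-04 -9.99999741e-01]] 1.65
[317.7 299.3]
[238.8 302.1]
[234.1 117.3]
[323.7 117.1]
```

View pics/wr1.png

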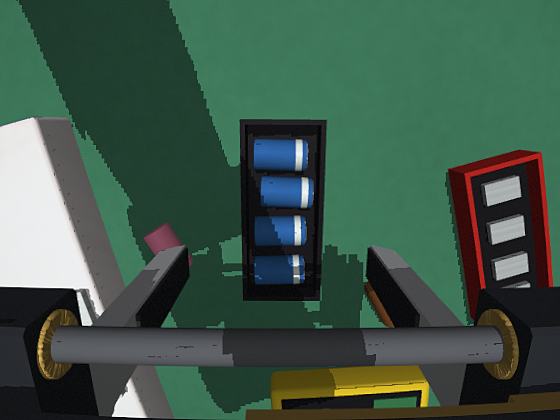

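The wrist view shows the black tray, with rim corners at (241,121), (327,121), (319,300) and (243,301). The brown stub at (380,303) is close to the +y finger. I'll refine the tray centre and check that clearance.

```bash
python3 - <<'E'
from h import *
w=load("wr1");T=load("top0")
c=[atz(w,p,.03)[:2] for p in [(241,121),(327,121),(319,300),(242,301)]]
print(np.round(c,4).tolist(), np.mean(c,0).round(4))
Z=[tri((T,a),(w,b)) for a,b in [((194.3,192),(319,300)),((222.6,193),(242,301)),((216.6,257.2),(241,121)),((187.3,255.2),(327,121))]]
for z in Z: print(z[0].round(4),z[1])
print("brown",atz(T,(169,187),.012),"pink",atz(T,(248,213),.012), "pink corners",[atz(T,(180+u/4,140+v/4),.012)[:2].round(3).tolist() for u,v in [(240,268),(275,333)]])
E
```

```text
[[0.4273, 0.1975], [0.4303, 0.2626], [0.5787, 0.2538], [0.5766, 0.1878]] [0.5032 0.2254]
[0.5769 0.2524 0.0327] [1.2, 1.2]
[0.579  0.186  0.0236] [1.3, 1.3]
[0.4265 0.1948 0.0008] [0.4, 0.4]
[ 0.4304  0.2677 -0.0129] [0.7, 0.7]
brown [0.59235649 0.31628508 0.012     ] pink [0.53307647 0.12322415 0.012     ] pink corners [[0.547, 0.143], [0.508, 0.121]]
```

```bash
python3 -m crank '{"dr":[[0,0,0],[0,0,0],[0,0,0],[0,0,0],[0,0,0]],"dp":[[0.08,0.06,-0.9],[0,0,-0.9],[0,0,-0.9],[0,0,-0.7],[0,0,-0.5]],"grip":[94,94,94,94,94]}' 25 | tail -5
python3 -m crank '{"dr":[[0,0,0],[0,0,0],[0,0,0],[0,0,0],[0,0,0]],"dp":[[0,0,-0.28],[0,0,0],[0,0,0],[0,0,0],[0,0,0]],"grip":[94,80,76,72,70]}' 25
python3 -m crank '{"dr":[[0,0,0],[0,0,0],[0,0,0],[0,0,0],[0,0,0]],"dp":[[0,0,0],[0,0,0],[0,0,0],[0,0,0],[0,0,0]],"grip":[67,64,60,56,56]}' 25
```

```text
ee_pos: [0.5014, 0.2245, 0.0321]
eef_rot: [[-0.999, 0.043, -0.002], [0.043, 0.999, -0.0], [0.002, -0.0, -1.0]]
wrist_force: [-0.1, 0.9, 0.0]
finger_gap: 0.0941
gripper_force: 0.0
clock: 2.65
ee_pos: [0.5039, 0.2237, 0.0263]
eef_rot: [[-0.999, 0.045, 0.002], [0.045, 0.999, 0.001], [-0.002, 0.001, -1.0]]
wrist_force: [-0.6, -0.3, 0.6]
finger_gap: 0.0706
gripper_force: 0.0
clock: 3.15
ee_pos: [0.5037, 0.2242, 0.026]
eef_rot: [[-0.999, 0.045, 0.002], [0.045, 0.999, 0.002], [-0.002, 0.002, -1.0]]
wrist_force: [-0.7, 3.1, 3.3]
finger_gap: 0.066
gripper_force: 25.0
```

```bash
python3 -m crank '{"dr":[[0,0,0],[0,0,0],[0,0,0],[0,0,0],[0,0,0]],"dp":[[0,0,0.1],[0,0,0.2],[0,0,0.4],[0,0,0.6],[0,0,0.7]],"grip":[50,50,50,50,50]}' 25
python3 -m crank '{"dr":[[0,0,0],[0,0,0],[0,0,0],[0,0,0],[0,0,0]],"dp":[[0,0,0.7],[0,0,0.7],[0,0,0.6],[0,0,0.4],[0,0,0.3]],"grip":[50,50,50,50,50]}' >/dev/null
python3 -m crank '{"dr":[[0,0,0],[0,0,0],[0,0,0],[0,0,0]],"dp":[[0,0,0.2],[0,0,0.1],[0,0,0],[0,0,0]],"grip":[50,50,50,50]}'
```

```text
clock: 3.65
ee_pos: [0.5022, 0.2229, 0.0851]
eef_rot: [[-0.999, 0.045, -0.002], [0.045, 0.999, -0.001], [0.002, -0.001, -1.0]]
wrist_force: [0.7, -0.2, -2.1]
finger_gap: 0.0658
gripper_force: 25.0
clock: 4.55
ee_pos: [0.5027, 0.2234, 0.1742]
eef_rot: [[-0.999, 0.045, -0.002], [0.045, 0.999, -0.0], [0.002, -0.001, -1.0]]
wrist_force: [-0.1, 0.0, -2.1]
finger_gap: 0.0655
gripper_force: 25.0
```

```bash
python3 -m crank '{"dr":[[0,0,-0.13],[0,0,-0.26],[0,0,-0.39],[0,0,-0.52],[0,0,-0.65]],"dp":[[0.03,-0.08,0],[0.06,-0.155,0],[0.095,-0.233,0],[0.13,-0.31,0],[0.16,-0.39,0]],"grip":[50,50,50,50,50]}' >/dev/null
python3 -m crank '{"dr":[[0,0,-0.777],[0,0,-0.777],[0,0,-0.777],[0,0,-0.777],[0,0,-0.777]],"dp":[[0.19,-0.466,0],[0.19,-0.466,0],[0.19,-0.466,0],[0.19,-0.466,0],[0.19,-0.466,0]],"grip":[50,50,50,50,50]}' >/dev/null
python3 -m crank '{"dr":[[0,0,-0.777],[0,0,-0.777],[0,0,-0.777],[0,0,-0.777],[0,0,-0.777]],"dp":[[0.19,-0.466,0],[0.19,-0.466,0],[0.19,-0.466,0],[0.19,-0.466,0],[0.19,-0.466,0]],"grip":[50,50,50,50,50]}' >/dev/null
python3 -m crank '{"dr":[[0,0,-0.777],[0,0,-0.777],[0,0,-0.777],[0,0,-0.777],[0,0,-0.777]],"dp":[[0.19,-0.466,0],[0.19,-0.466,0],[0.19,-0.466,0],[0.19,-0.466,0],[0.19,-0.466,0]],"grip":[50,50,50,50,50]}'
python3 -m crank '{"dr":[[0,0,-0.65],[0,0,-0.52],[0,0,-0.39],[0,0,-0.26],[0,0,-0.13]],"dp":[[0.16,-0.39,0],[0.13,-0.31,0],[0.095,-0.233,0],[0.06,-0.155,0],[0.03,-0.08,0]],"grip":[50,50,50,50,50]}' >/dev/null
python3 -m crank '{"dr":[[0,0,0],[0,0,0]],"dp":[[0,0,0],[0,0,0]],"grip":[50,50]}'
python3 - <<'E'
from h import *
w=snap("wrist","wr2"); s=snap("side","side2"); snap("top","top2")
a=w["image"]; b=s["image"][170:380,220:500]
b=cv2.resize(b,(560,420),interpolation=cv2.INTER_CUBIC)
cv2.imwrite("pics/v2.png",cv2.resize(np.vstack([a,b])[:,:,::-1],(400,600)) ); 
E
```

```text
clock: 6.55
ee_pos: [0.603, -0.0229, 0.175]
eef_rot: [[-0.327, 0.945, -0.0], [0.945, 0.327, -0.0], [-0.0, -0.0, -1.0]]
wrist_force: [1.0, -0.5, -2.4]
finger_gap: 0.0657
gripper_force: 25.0
clock: 7.25
ee_pos: [0.617, -0.0559, 0.1751]
eef_rot: [[-0.168, 0.986, -0.0], [0.986, 0.168, 0.0], [0.0, 0.0, -1.0]]
wrist_force: [0.3, 0.5, -2.5]
finger_gap: 0.066
gripper_force: 25.0
```

View pics/wr2.png

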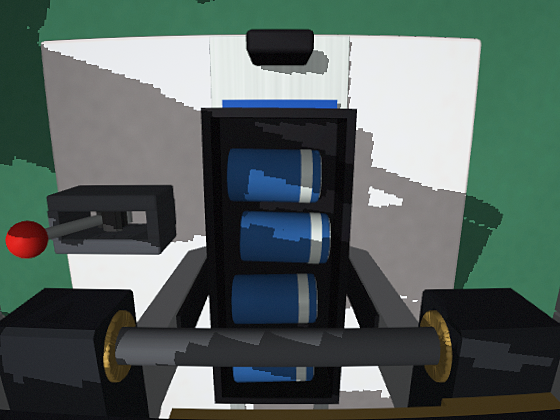

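The wrist view shows the tray still holding all four capacitors. Its rim corners are (202,109), (356,109), (350,404) and (218,404). The tab is at (280,30–65), the blue +y stop bar is at y≈101, and the base corners are (41,42) and (480,39). I'll fit the tester pose jointly and work out the tray's remaining offset.

```bash
cat > fit.py <<'E'
from h import *
from scipy.optimize import least_squares
T=load("top0");S=load("side0");w=load("wr2")
t=lambda u,v:((u+.5)/4-.5+180,(v+.5)/4-.5+140)
s=lambda u,v:((u+.5)/4-.5+225,(v+.5)/4-.5+180)
# (cam, pixel, local x, local y, z, moves with shuttle); shuttle y measured from nest
F=[(T,t(398,491),-.185,.225,.05,0),(T,t(322,-62),.155,.225,.05,0),(S,s(23,282),-.185,.225,.05,0),(S,s(543,178),.155,.225,.05,0),
(w,(41,42),-.185,.225,.05,0),(w,(480,39),.155,.225,.05,0),(T,(525,224),-.185,-.365,.05,0),
(T,t(378,155),0,.118,.112,1),(S,s(326,169),0,.118,.112,1),
(T,t(427,90),.039,.087,.076,1),(T,t(451,228),-.039,.087,.076,1),(T,t(714,43),.039,-.087,.076,1),(T,t(742,187),-.039,-.087,.076,1)]
def X(p,f):
    x,y=f[2],f[3]+(p[3] if f[5] else 0); c,q=np.cos(p[2]),np.sin(p[2]); return [p[0]+c*x-q*y,p[1]+q*x+c*y,f[4]]
r=least_squares(lambda p:np.concatenate([proj(f[0],X(p,f))-f[1] for f in F]),[.6335,-.1432,.17,.089],loss="soft_l1")
p=r.x; print("tester",p.round(4)); print(np.round(r.fun.reshape(-1,2),1).tolist())
N=np.array(X(p,(0,0,0,0,.062,1)));print("nest",N.round(4))
C=[atz(w,q,.179)[:2] for q in [(202,109),(356,109),(218,404)]]
print("tray corners",np.round(C,4).tolist(),"centre",((C[1]+C[2])/2).round(4),"len",np.linalg.norm(C[2]-C[0]),"ang",np.arctan2(*(C[2]-C[0])[::-1])+np.pi/2)
print("knob",tri((T,t(644,394)),(S,s(107,359)),)[0], "tri with wrist",tri((T,t(644,394)),(S,s(107,359)),(w,(26.5,239.5))))
c,q=np.cos(p[2]),np.sin(p[2]);k=tri((T,t(644,394)),(S,s(107,359)),(w,(26.5,239.5)))[0]-[p[0],p[1],0];print("knob local",c*k[0]+q*k[1],-q*k[0]+c*k[1])
print("wrist tab prediction",proj(w,X(p,(0,0,0,.118,.112,1))), "stop bar top mid +y", proj(w,X(p,(0,0,0,.087,.076,1))))
E
python3 fit.py
```

```text
tester [ 0.6335 -0.1437  0.1726  0.0909]
[[0.5, 0.3], [-2.1, -1.3], [-0.7, -0.7], [0.3, -1.2], [-4.3, 0.4], [0.9, -0.1], [3.9, 0.9], [0.8, -1.9], [-0.0, 0.0], [-1.1, 0.5], [-1.8, -1.4], [0.9, 1.9], [0.1, -2.0]]
nest [ 0.6179 -0.0541  0.062 ]
tray corners [[0.5734, 0.0149], [0.6379, 0.026], [0.5991, -0.1336]] centre [ 0.6185 -0.0538] len 0.1507762950530691 ang 0.17159186833741202
knob [ 0.46057375 -0.08030785  0.12753429] tri with wrist (array([ 0.46071004, -0.08054729,  0.12760149]), [0.7, 0.9, 0.5])
knob local -0.15942110139032292 0.09185354828693287
wrist tab prediction [277.06794092  38.74972163] stop bar top mid +y [277.22926395  97.7704583 ]
```

```bash
python3 -m crank '{"dr":[[0,0,0],[0,0,0],[0,0,0],[0,0,0],[0,0,0]],"dp":[[0.04,-0.03,-0.1],[0,0,-0.25],[0,0,-0.4],[0,0,-0.45],[0,0,-0.45]],"grip":[50,50,50,50,50]}' >/dev/null
python3 -m crank '{"dr":[[0,0,0],[0,0,0],[0,0,0],[0,0,0],[0,0,0]],"dp":[[0,0,-0.4],[0,0,-0.25],[0,0,-0.15],[0,0,-0.1],[0,0,-0.1]],"grip":[50,50,50,50,50]}'
python3 -m crank '{"dr":[[0,0,0],[0,0,0],[0,0,0],[0,0,0]],"dp":[[0,0,-0.05],[0,0,-0.05],[0,0,-0.05],[0,0,0]],"grip":[50,50,50,50]}'
```

```text
clock: 8.4
ee_pos: [0.6187, -0.0573, 0.096]
eef_rot: [[-0.168, 0.986, 0.001], [0.986, 0.168, -0.0], [-0.0, 0.001, -1.0]]
wrist_force: [0.7, 0.4, -2.1]
finger_gap: 0.0658
gripper_force: 25.0
clock: 8.8
ee_pos: [0.6182, -0.0572, 0.0911]
eef_rot: [[-0.168, 0.986, 0.0], [0.986, 0.168, 0.0], [0.0, 0.0, -1.0]]
wrist_force: [-0.2, -0.9, -3.1]
finger_gap: 0.0658
gripper_force: 25.0
```

```bash
python3 -m crank '{"dr":[[0,0,0],[0,0,0],[0,0,0]],"dp":[[0,0,-0.04],[0,0,-0.04],[0,0,0]],"grip":[50,50,50]}'
python3 -m crank '{"dr":[[0,0,0],[0,0,0]],"dp":[[0,0,-0.03],[0,0,0]],"grip":[50,50]}'
```

```text
clock: 9.1
ee_pos: [0.6181, -0.0571, 0.0885]
eef_rot: [[-0.168, 0.986, -0.0], [0.986, 0.168, 0.0], [0.0, -0.0, -1.0]]
wrist_force: [0.2, 0.2, -2.4]
finger_gap: 0.0659
gripper_force: 25.0
clock: 9.3
ee_pos: [0.6184, -0.0572, 0.0881]
eef_rot: [[-0.168, 0.986, 0.0], [0.986, 0.168, -0.0], [-0.0, 0.0, -1.0]]
wrist_force: [-0.9, 0.0, -1.3]
finger_gap: 0.066
gripper_force: 25.0
```

```bash
python3 -m crank '{"dr":[[0,0,0],[0,0,0]],"dp":[[0,0,-0.03],[0,0,0]],"grip":[50,50]}'
python3 -m crank '{"dr":[[0,0,0],[0,0,0]],"dp":[[0,0,-0.03],[0,0,0]],"grip":[50,50]}'
```

```text
clock: 9.5
ee_pos: [0.6184, -0.0572, 0.088]
eef_rot: [[-0.168, 0.986, 0.001], [0.986, 0.168, -0.0], [-0.0, 0.001, -1.0]]
wrist_force: [-2.5, 0.4, 3.8]
finger_gap: 0.0656
gripper_force: 25.0
clock: 9.7
ee_pos: [0.6184, -0.0572, 0.088]
eef_rot: [[-0.168, 0.986, 0.001], [0.986, 0.168, -0.0], [-0.0, 0.001, -1.0]]
wrist_force: [-5.0, 0.2, 6.0]
finger_gap: 0.066
gripper_force: 25.0
```

```bash
python3 -m crank '{"dr":[[0,0,0],[0,0,0],[0,0,0],[0,0,0],[0,0,0]],"dp":[[0,0,0.05],[0,0,0],[0,0,0],[0,0,0],[0,0,0]],"grip":[64,67,70,78,88]}' 5
python3 -m crank '{"dr":[[0,0,0],[0,0,0],[0,0,0],[0,0,0],[0,0,0]],"dp":[[0,0,0.1],[0,0,0.3],[0,0,0.8],[0,0,1],[0,0,1]],"grip":[90,90,90,90,90]}'
python3 -m crank '{"dr":[[0,0,0],[0,0,0],[0,0,0]],"dp":[[0,0,0.8],[0,0,0],[0,0,0]],"grip":[90,90,90]}' | head -2
python3 - <<'E'
from h import *
w=snap("wrist","wr3"); snap("top","top3"); snap("side","side3")
E
```

```text
clock: 10.2
ee_pos: [0.6183, -0.0572, 0.0873]
eef_rot: [[-0.168, 0.986, 0.0], [0.986, 0.168, 0.0], [-0.0, 0.0, -1.0]]
wrist_force: [0.0, -0.3, 0.0]
finger_gap: 0.0828
gripper_force: 0.0
clock: 10.7
ee_pos: [0.6182, -0.0572, 0.1851]
eef_rot: [[-0.168, 0.986, 0.0], [0.986, 0.168, 0.0], [-0.0, 0.0, -1.0]]
wrist_force: [1.0, -0.5, -0.3]
finger_gap: 0.09
gripper_force: 0.0
clock: 11.0
ee_pos: [0.6184, -0.0572, 0.208]
```

View pics/wr3.png

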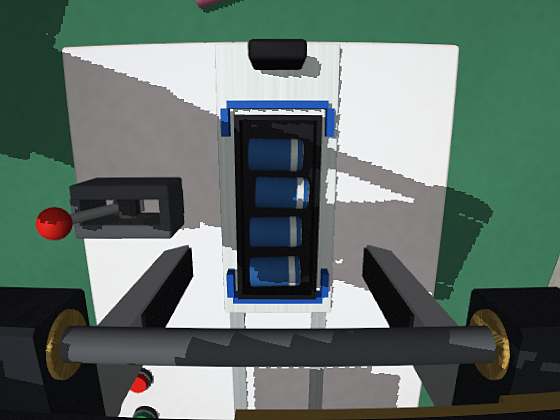

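The tray sits flat within all four blue stops (220–335, 100–303) with its four capacitors inside. Next I push the tab with closed fingers.

```bash
python3 -m crank '{"dr":[[0,0,0],[0,0,0],[0,0,0],[0,0,0],[0,0,0]],"dp":[[-0.15,0.85,0],[-0.15,0.85,0],[-0.15,0.85,0],[-0.15,0.86,0],[-0.15,0.86,0]],"grip":[90,60,30,0,0]}' 20 >/dev/null
python3 -m crank '{"dr":[[0,0,0],[0,0,0],[0,0,0],[0,0,0],[0,0,0]],"dp":[[-0.15,0.86,0],[0,0,0],[0,0,-0.8],[0,0,-0.8],[0,0,-0.8]],"grip":[0,0,0,0,0]}'
python3 -m crank '{"dr":[[0,0,0],[0,0,0],[0,0,0],[0,0,0]],"dp":[[0,0,-0.8],[0,0,-0.5],[0,0,0],[0,0,0]],"grip":[0,0,0,0]}'
```

```text
clock: 12.15
ee_pos: [0.5909, 0.0958, 0.1335]
eef_rot: [[-0.167, 0.986, -0.002], [0.986, 0.167, -0.001], [-0.001, -0.002, -1.0]]
wrist_force: [0.4, 0.2, -1.7]
finger_gap: 0.0218
gripper_force: 0.0
clock: 12.55
ee_pos: [0.5914, 0.0963, 0.0965]
eef_rot: [[-0.167, 0.986, -0.0], [0.986, 0.167, -0.0], [-0.0, -0.0, -1.0]]
wrist_force: [-0.8, -0.1, 0.4]
finger_gap: 0.0007
gripper_force: 0.0
```

```bash
python3 -m crank '{"dr":[[0,0,0],[0,0,0],[0,0,0],[0,0,0],[0,0,0]],"dp":[[0.02,-0.1,0],[0.02,-0.1,0],[0.02,-0.1,0],[0.02,-0.1,0],[0.02,-0.1,0]],"grip":[0,0,0,0,0]}'
python3 -m crank '{"dr":[[0,0,0],[0,0,0],[0,0,0],[0,0,0],[0,0,0]],"dp":[[0.02,-0.1,0],[0.02,-0.12,0],[0.03,-0.16,0],[0.03,-0.2,0],[0.035,-0.2,0]],"grip":[0,0,0,0,0]}'
```

```text
clock: 13.05
ee_pos: [0.5945, 0.0814, 0.0969]
eef_rot: [[-0.168, 0.986, 0.001], [0.986, 0.168, -0.0], [-0.0, 0.001, -1.0]]
wrist_force: [-0.3, -0.5, 0.6]
finger_gap: 0.0003
gripper_force: 0.0
clock: 13.55
ee_pos: [0.5983, 0.0584, 0.0965]
eef_rot: [[-0.168, 0.986, 0.0], [0.986, 0.168, 0.001], [0.001, 0.0, -1.0]]
wrist_force: [-0.3, 3.0, 0.8]
finger_gap: 0.0005
gripper_force: 1.7
```

```bash
for i in 1; do python3 -m crank '{"dr":[[0,0,0],[0,0,0],[0,0,0],[0,0,0],[0,0,0]],"dp":[[0.035,-0.2,0],[0.035,-0.2,0],[0.035,-0.2,0],[0.035,-0.2,0],[0.035,-0.2,0]],"grip":[0,0,0,0,0]}'; done
python3 -m crank '{"dr":[[0,0,0],[0,0,0],[0,0,0],[0,0,0],[0,0,0]],"dp":[[0.035,-0.2,0],[0.035,-0.2,0],[0.035,-0.2,0],[0.035,-0.2,0],[0.035,-0.2,0]],"grip":[0,0,0,0,0]}'
python3 -m crank '{"dr":[[0,0,0],[0,0,0],[0,0,0],[0,0,0],[0,0,0]],"dp":[[0.035,-0.2,0],[0.035,-0.2,0],[0.035,-0.2,0],[0.03,-0.15,0],[0.02,-0.1,0]],"grip":[0,0,0,0,0]}'
```

```text
clock: 14.05
ee_pos: [0.6036, 0.0278, 0.0966]
eef_rot: [[-0.168, 0.986, 0.0], [0.986, 0.168, 0.0], [0.0, 0.0, -1.0]]
wrist_force: [-0.5, 2.7, 1.0]
finger_gap: 0.0006
gripper_force: 1.7
clock: 14.55
ee_pos: [0.6087, -0.0022, 0.0965]
eef_rot: [[-0.168, 0.986, -0.0], [0.986, 0.168, -0.0], [-0.0, -0.0, -1.0]]
wrist_force: [-0.9, 3.3, 1.6]
finger_gap: 0.0001
gripper_force: 1.7
clock: 15.05
ee_pos: [0.6134, -0.0279, 0.0963]
eef_rot: [[-0.167, 0.986, -0.0], [0.986, 0.167, -0.0], [-0.0, -0.0, -1.0]]
wrist_force: [-1.9, 2.6, 0.4]
finger_gap: 0.0004
gripper_force: 1.4
```

```bash
python3 -m crank '{"dr":[[0,0,0],[0,0,0],[0,0,0],[0,0,0],[0,0,0]],"dp":[[0.018,-0.1,0],[0.018,-0.1,0],[0.018,-0.1,0],[0.018,-0.1,0],[0.018,-0.1,0]],"grip":[0,0,0,0,0]}'
python3 -m crank '{"dr":[[0,0,0],[0,0,0],[0,0,0],[0,0,0]],"dp":[[0.018,-0.1,0],[0.018,-0.1,0],[0.018,-0.1,0],[0.018,-0.1,0]],"grip":[0,0,0,0]}'
```

```text
clock: 15.55
ee_pos: [0.616, -0.0424, 0.0963]
eef_rot: [[-0.168, 0.986, -0.001], [0.986, 0.168, 0.0], [0.0, -0.001, -1.0]]
wrist_force: [-2.2, 1.9, 1.6]
finger_gap: 0.0005
gripper_force: 1.5
clock: 15.95
ee_pos: [0.6182, -0.0544, 0.0963]
eef_rot: [[-0.168, 0.986, -0.0], [0.986, 0.168, 0.0], [0.0, -0.0, -1.0]]
wrist_force: [-2.5, 2.4, -0.3]
finger_gap: 0.0003
gripper_force: 1.5
```

```bash
python3 -m crank '{"dr":[[0,0,0],[0,0,0],[0,0,0]],"dp":[[0.018,-0.1,0],[0.018,-0.1,0],[0.018,-0.1,0]],"grip":[0,0,0]}'
python3 -m crank '{"dr":[[0,0,0],[0,0,0],[0,0,0]],"dp":[[0.018,-0.1,0],[0.018,-0.1,0],[0,0,0]],"grip":[0,0,0]}'
```

```text
clock: 16.25
ee_pos: [0.6191, -0.0592, 0.0964]
eef_rot: [[-0.169, 0.986, -0.002], [0.986, 0.169, 0.009], [0.009, -0.001, -1.0]]
wrist_force: [-6.3, 15.9, 4.0]
finger_gap: 0.0003
gripper_force: 8.4
clock: 16.55
ee_pos: [0.619, -0.0592, 0.0964]
eef_rot: [[-0.172, 0.985, -0.005], [0.985, 0.172, 0.019], [0.019, -0.002, -1.0]]
wrist_force: [-8.3, 24.9, 5.6]
finger_gap: 0.0006
gripper_force: 12.5
```

The shuttle is home: the push force rose sharply to 25 N with no further motion. I'll retract, lift, check with pictures, and compute the toggle approach.

```bash
python3 -m crank '{"dr":[[0,0,0],[0,0,0],[0,0,0],[0,0,0],[0,0,0]],"dp":[[-0.1,0.5,0],[-0.1,0.6,0],[-0.05,0.3,0],[0,0,0.7],[0,0,0.8]],"grip":[0,0,0,0,0]}' | head -2
python3 -m crank '{"dr":[[0,0,0],[0,0,0],[0,0,0],[0,0,0],[0,0,0]],"dp":[[0,0,0.9],[0,0,0.9],[0,0,0.9],[0,0,0],[0,0,0]],"grip":[0,0,0,40,60]}'
cat > tog.py <<'E'
from h import *
from scipy.spatial.transform import Rotation as Ro
k=np.array([.4607,-.0805,.1276]); a=.1726
ex=np.array([np.cos(a),np.sin(a),0]); ey=np.array([-np.sin(a),np.cos(a),0]); ez=np.array([0,0,1.])
pivot=k-.08*(-np.sin(.45)*ex+np.cos(.45)*ez)
def pose(th,d): # th joint value, d distance of grasp point from pivot
    l=th-.45; b=np.sin(l)*ex+np.cos(l)*ez; z=-b; y=-ey
    return pivot+(d-.002)*b, np.column_stack([np.cross(y,z),y,z])
def go(p,R,s=None):
    s=s or sensors.state(); d=(p-np.array(s["ee_pos"]))/.03; r=Ro.from_matrix(R@np.array(s["eef_rot"]).T).as_rotvec(degrees=True)/5
    return d.round(2).tolist(), r.round(2).tolist()
E
python3 - <<'E'
from tog import *
print("pivot",pivot.round(4)); p,R=pose(0,.16); print("standoff",p.round(4),go(p,R))
w=snap("wrist","wr4");t=snap("top","top4");s=snap("side","side4")
A=cv2.resize(t["image"][110:280,230:510],(560,340),interpolation=cv2.INTER_CUBIC);B=cv2.resize(s["image"][180:310,240:460],(560,331))
cv2.imwrite("pics/v4.png",cv2.resize(np.vstack([A,B]),(500,599))[:,:,::-1])
E
```

```text
clock: 17.05
ee_pos: [0.613, -0.0272, 0.1407]
clock: 17.55
ee_pos: [0.6139, -0.0276, 0.2226]
eef_rot: [[-0.167, 0.986, 0.002], [0.986, 0.167, -0.001], [-0.001, 0.002, -1.0]]
wrist_force: [0.1, 1.0, -0.7]
finger_gap: 0.0132
gripper_force: 0.0
pivot [ 0.495  -0.0745  0.0556]
standoff [ 0.4273 -0.0863  0.1978] ([-6.22, -1.96, -0.82], [4.69, -3.29, -17.61])
```

View pics/v4.png

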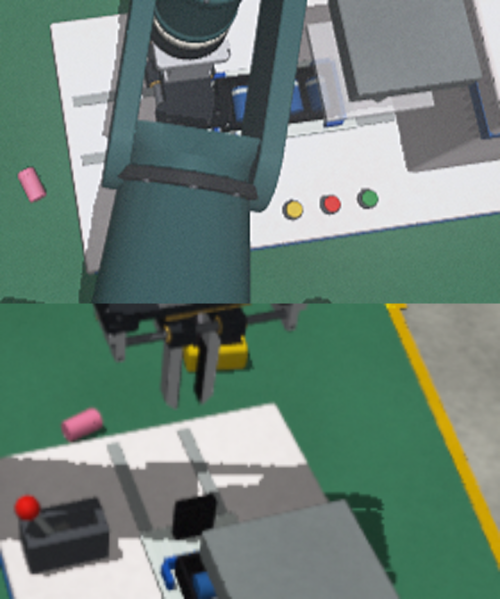

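The shuttle is home: its tab is near the head and the tray with its blue caps is under the clear plate. The knob is free at (27,508). I move to the toggle standoff.

```bash
python3 -m crank '{"dr":[[0.23,-0.16,-0.88],[0.23,-0.16,-0.88],[0.23,-0.16,-0.88],[0.23,-0.16,-0.88],[0.23,-0.16,-0.88]],"dp":[[-0.31,-0.1,0],[-0.31,-0.1,0],[-0.31,-0.1,0],[-0.31,-0.1,0],[-0.31,-0.1,0]],"grip":[50,50,50,50,50]}' >/dev/null
python3 -m crank '{"dr":[[0.23,-0.16,-0.88],[0.23,-0.16,-0.88],[0.23,-0.16,-0.88],[0.23,-0.16,-0.88],[0.23,-0.16,-0.88]],"dp":[[-0.31,-0.1,0],[-0.31,-0.1,0],[-0.31,-0.1,0],[-0.31,-0.1,0],[-0.31,-0.1,0]],"grip":[50,50,50,50,50]}'
python3 -m crank '{"dr":[[0.23,-0.16,-0.88],[0.23,-0.16,-0.88],[0.23,-0.16,-0.88],[0.23,-0.16,-0.88],[0.23,-0.16,-0.88]],"dp":[[-0.31,-0.1,0],[-0.31,-0.1,0],[-0.31,-0.1,0],[-0.31,-0.1,0],[-0.31,-0.1,0]],"grip":[50,50,50,50,50]}' >/dev/null
python3 -m crank '{"dr":[[0.23,-0.16,-0.88],[0.23,-0.16,-0.88],[0.23,-0.16,-0.88],[0.23,-0.16,-0.88],[0.23,-0.16,-0.88]],"dp":[[-0.31,-0.1,0],[-0.31,-0.1,0],[-0.31,-0.1,0],[-0.31,-0.1,0],[-0.31,-0.1,0]],"grip":[50,50,50,50,50]}' >/dev/null
python3 -m crank '{"dr":[[0,0,0],[0,0,0]],"dp":[[0,0,0],[0,0,0]],"grip":[50,50]}'
python3 - <<'E'
from tog import *
w=snap("wrist","wr5");snap("side","side5")
p,R=pose(0,.16);print(go(p,R),np.round(sensors.state()["qpos"],2),proj(w,k)); p,R=pose(0,.08);print(go(p,R))
for n in("wr5","side5"):
    im=load(n)["image"].astype(int);m=((im[:,:,0]>120)&(im[:,:,1]<60)&(im[:,:,2]<60)).astype(np.uint8)
    nn,_,st,ce=cv2.connectedComponentsWithStats(m)
    print(n,[(st[i].tolist(),ce[i].round(1).tolist()) for i in range(1,nn) if st[i,4]>60])
print(proj(load("side5"),k))
E
```

```text
clock: 18.7
ee_pos: [0.5194, -0.0572, 0.2204]
eef_rot: [[0.549, 0.813, 0.196], [0.807, -0.576, 0.13], [0.218, 0.087, -0.972]]
wrist_force: [-0.0, 0.0, -0.3]
finger_gap: 0.0496
gripper_force: 0.0
clock: 19.9
ee_pos: [0.4273, -0.0871, 0.2215]
eef_rot: [[0.891, 0.176, 0.419], [0.158, -0.984, 0.077], [0.426, -0.003, -0.905]]
wrist_force: [-0.4, -0.6, 0.6]
finger_gap: 0.05
gripper_force: 0.0
([-0.02, 0.03, -0.8], [-0.01, -0.11, -0.05]) [-0.56 -0.47  1.9   0.3   1.39  0.83] [277.22321457 234.27777889]
([1.13, 0.22, -3.21], [-0.01, -0.11, -0.05])
wr5 [([466, 219, 20, 21, 323], [475.5, 228.8])]
side5 [([29, 56, 40, 23, 489], [49.0, 63.5]), ([277, 359, 11, 9, 73], [282.1, 362.8])]
[251.77784245 269.33825251]
```

```bash
python3 - <<'E'
from tog import *
for n in("wr5","side5"):
    im=cv2.cvtColor(cv2.imread(f"pics/{n}.png"),cv2.COLOR_BGR2HSV);h=im[:,:,0]
    m=(((h<6)|(h>174))&(im[:,:,1]>170)&(im[:,:,2]>40)).astype(np.uint8)
    nn,_,st,ce=cv2.connectedComponentsWithStats(m)
    print(n,[(st[i].tolist(),ce[i].round(1).tolist()) for i in range(1,nn) if st[i,4]>60])
w=load("wr5");S=load("side5")
E
```

```text
wr5 [([262, 218, 31, 32, 768], [277.1, 233.5]), ([463, 219, 23, 21, 373], [474.3, 229.1])]
side5 [([28, 56, 43, 26, 742], [50.4, 66.5]), ([243, 146, 53, 30, 658], [269.1, 161.7]), ([247, 265, 10, 10, 77], [251.8, 269.8]), ([278, 359, 10, 9, 79], [282.3, 362.9])]
```

```bash
python3 -m crank '{"dr":[[0,-0.1,-0.05],[0,0,0],[0,0,0],[0,0,0],[0,0,0]],"dp":[[0,0.02,-0.8],[0.25,0.05,-0.5],[0.25,0.05,-0.5],[0.25,0.05,-0.5],[0.2,0.03,-0.5]],"grip":[50,50,50,50,50]}' 40 >/dev/null
python3 -m crank '{"dr":[[0,0,0],[0,0,0],[0,0,0],[0,0,0],[0,0,0]],"dp":[[0.1,0.01,-0.25],[0.08,0.01,-0.16],[0,0,0],[0,0,0],[0,0,0]],"grip":[50,50,50,50,50]}'
python3 - <<'E'
from tog import *
p,R=pose(0,.08);print(go(p,R))
E
```

```text
clock: 21.0
ee_pos: [0.4618, -0.0809, 0.1272]
eef_rot: [[0.887, 0.171, 0.43], [0.154, -0.985, 0.074], [0.436, 0.0, -0.9]]
wrist_force: [0.0, 0.6, -0.8]
finger_gap: 0.0502
gripper_force: 0.0
([-0.01, 0.02, -0.05], [0.0, 0.02, 0.01])
```

Aligned. I close on the knob.

```bash
python3 -m crank '{"dr":[[0,0,0],[0,0,0],[0,0,0],[0,0,0],[0,0,0]],"dp":[[0,0,-0.04],[0,0,0],[0,0,0],[0,0,0],[0,0,0]],"grip":[40,30,26,18,15]}' 45 | head -2
python3 -m crank '{"dr":[[0,0,0],[0,0,0]],"dp":[[0,0,0],[0,0,0]],"grip":[15,15]}' 45
python3 - <<'E'
from tog import *
for th,d in [(0,.0945),(.15,.0945),(.3,.0945),(.45,.0945),(.6,.0945),(.75,.0945),(.9,.0945),(.9,.08)]:
    p,R=pose(th,d);print(th,d,p.round(4),go(p,R))
E
```

```text
clock: 21.5
ee_pos: [0.4614, -0.0806, 0.1252]
clock: 21.7
ee_pos: [0.4615, -0.0806, 0.1252]
eef_rot: [[0.887, 0.171, 0.428], [0.154, -0.985, 0.075], [0.435, -0.001, -0.9]]
wrist_force: [-0.8, -0.4, 1.3]
finger_gap: 0.0219
gripper_force: 45.0
0 0.0945 [ 0.4553 -0.0814  0.1389] ([-0.2, -0.03, 0.46], [-0.01, -0.0, 0.01])
0.15 0.0945 [ 0.4681 -0.0792  0.1439] ([0.22, 0.05, 0.63], [-0.3, 1.69, 0.01])
0.3 0.0945 [ 0.4814 -0.0769  0.147 ] ([0.66, 0.12, 0.73], [-0.6, 3.39, 0.01])
0.45 0.0945 [ 0.495  -0.0745  0.1481] ([1.12, 0.2, 0.76], [-0.89, 5.08, 0.01])
0.6 0.0945 [ 0.5086 -0.0721  0.147 ] ([1.57, 0.28, 0.73], [-1.19, 6.77, 0.01])
0.75 0.0945 [ 0.5219 -0.0698  0.1439] ([2.02, 0.36, 0.63], [-1.48, 8.47, 0.01])
0.9 0.0945 [ 0.5346 -0.0676  0.1389] ([2.44, 0.43, 0.46], [-1.77, 10.16, 0.01])
0.9 0.08 [ 0.5284 -0.0687  0.1258] ([2.23, 0.4, 0.02], [-1.77, 10.16, 0.01])
```

```bash
python3 -m crank '{"dr":[[0,0,0],[0,0,0],[0,0,0],[0,0,0],[0,0,0]],"dp":[[-0.05,-0.01,0.11],[-0.05,-0.01,0.12],[-0.05,-0.01,0.12],[-0.05,0,0.11],[0,0,0]],"grip":[15,15,15,15,15]}' 45
```

```text
clock: 22.2
ee_pos: [0.455, -0.0814, 0.1378]
eef_rot: [[0.888, 0.17, 0.427], [0.153, -0.985, 0.075], [0.434, -0.001, -0.901]]
wrist_force: [5.5, -1.4, -6.9]
finger_gap: 0.0222
gripper_force: 45.0
```

```bash
python3 -m crank '{"dr":[[-0.15,0.85,0],[-0.15,0.85,0],[-0.15,0.85,0],[-0.15,0.84,0],[0,0,0]],"dp":[[0.21,0.04,0.09],[0.21,0.04,0.07],[0.22,0.04,0.06],[0.22,0.03,0.04],[0,0,0]],"grip":[15,15,15,15,15]}' 45
python3 - <<'E'
from tog import *
for th,d in [(.3,.093),(.6,.093),(.9,.093)]:
    p,R=pose(th,d);print(th,d,p.round(4),go(p,R))
E
```

```text
clock: 22.7
ee_pos: [0.4825, -0.0765, 0.146]
eef_rot: [[0.974, 0.172, 0.145], [0.17, -0.985, 0.026], [0.147, -0.001, -0.989]]
wrist_force: [0.9, -0.8, -4.6]
finger_gap: 0.0221
gripper_force: 45.0
0.3 0.093 [ 0.4816 -0.0769  0.1455] ([-0.03, -0.01, -0.01], [-0.0, -0.03, -0.01])
0.6 0.093 [ 0.5084 -0.0722  0.1455] ([0.86, 0.14, -0.01], [-0.6, 3.36, -0.0])
0.9 0.093 [ 0.534  -0.0677  0.1375] ([1.72, 0.29, -0.28], [-1.19, 6.74, -0.0])
```

Tracking well; I continue the swing to the far side.

```bash
python3 -m crank '{"dr":[[-0.15,0.84,0],[-0.15,0.84,0],[-0.15,0.84,0],[-0.15,0.84,0]],"dp":[[0.22,0.04,0.02],[0.22,0.03,0],[0.21,0.03,-0.01],[0.21,0.04,-0.02]],"grip":[15,15,15,15]}' 45
python3 -m crank '{"dr":[[-0.15,0.84,0],[-0.15,0.84,0],[-0.15,0.85,0],[-0.15,0.85,0],[0,0,0]],"dp":[[0.22,0.04,-0.04],[0.22,0.04,-0.06],[0.21,0.04,-0.08],[0.21,0.04,-0.09],[0,0,0]],"grip":[15,15,15,15,15]}' 45
python3 - <<'E'
from tog import *
for th,d in [(.9,.093),(.9,.08)]:
    p,R=pose(th,d);print(th,d,p.round(4),go(p,R))
E
```

```text
clock: 23.1
ee_pos: [0.5061, -0.0727, 0.146]
eef_rot: [[0.974, 0.172, -0.149], [0.17, -0.985, -0.027], [-0.151, 0.001, -0.989]]
wrist_force: [-0.8, -0.2, -4.5]
finger_gap: 0.0224
gripper_force: 45.0
clock: 23.6
ee_pos: [0.5323, -0.0682, 0.1347]
eef_rot: [[0.886, 0.172, -0.432], [0.154, -0.985, -0.076], [-0.438, 0.001, -0.899]]
wrist_force: [-2.1, -2.4, -3.5]
finger_gap: 0.022
gripper_force: 45.0
0.9 0.093 [ 0.534  -0.0677  0.1375] ([0.06, 0.01, 0.09], [0.02, -0.04, -0.0])
0.9 0.08 [ 0.5284 -0.0687  0.1258] ([-0.13, -0.02, -0.3], [0.02, -0.04, -0.0])
```

```bash
python3 -m crank '{"dr":[[0,0,0],[0,0,0],[0,0,0],[0,0,0],[0,0,0]],"dp":[[0.01,0,0],[-0.04,-0.01,-0.1],[-0.04,0,-0.1],[-0.03,0,-0.08],[0,0,0]],"grip":[15,15,15,15,15]}' 45
python3 -m crank '{"dr":[[0,0,0],[0,0,0],[0,0,0],[0,0,0],[0,0,0]],"dp":[[0,0,0],[0,0,0],[0,0,0],[0,0,0],[0,0,0]],"grip":[22,26,36,46,50]}' 5
```

```text
clock: 24.1
ee_pos: [0.5293, -0.0688, 0.1303]
eef_rot: [[0.889, 0.171, -0.425], [0.152, -0.985, -0.077], [-0.432, 0.004, -0.902]]
wrist_force: [-1.0, -1.9, -3.8]
finger_gap: 0.0221
gripper_force: 45.0
clock: 24.6
ee_pos: [0.5301, -0.068, 0.1301]
eef_rot: [[0.888, 0.172, -0.426], [0.154, -0.985, -0.077], [-0.432, 0.003, -0.902]]
wrist_force: [0.1, 0.6, 0.5]
finger_gap: 0.0468
gripper_force: 0.0
```

```bash
python3 -m crank '{"dr":[[0,0,0],[0,0,0],[0,0,0],[0,0,0],[0,0,0]],"dp":[[0.1,0.02,0.2],[0.3,0.05,0.6],[0.4,0.07,0.85],[0.4,0.07,0.85],[0,0,0.5]],"grip":[50,50,50,50,50]}' >/dev/null
python3 -m crank '{"dr":[[0,0,0],[0,0,0],[0,0,0],[0,0,0],[0,0,0]],"dp":[[0,0.8,0.5],[0,0.9,0],[0,0.9,0],[0,0.9,0],[0,0,0]],"grip":[50,50,50,50,50]}'|head -2
python3 - <<'E'
from tog import *
S=snap("side","side6");T=snap("top","top6")
b=lambda th,d:pivot+d*(np.sin(th-.45)*ex+np.cos(th-.45)*ez)
for n,c in(("side6",S),("top6",T)):
    print(n,"on in",proj(c,b(.9,.08)).round(1),"on out",proj(c,b(.9,.094)).round(1),"off",proj(c,b(0,.08)).round(1))
    im=cv2.cvtColor(cv2.imread(f"pics/{n}.png"),cv2.COLOR_BGR2HSV);h=im[:,:,0]
    m=(((h<6)|(h>174))&(im[:,:,1]>170)&(im[:,:,2]>40)).astype(np.uint8)
    nn,_,st,ce=cv2.connectedComponentsWithStats(m)
    print([(st[i].tolist(),ce[i].round(1).tolist()) for i in range(1,nn) if st[i,4]>30])
A=cv2.resize(T["image"][110:290,200:500],(600,360),interpolation=cv2.INTER_CUBIC);B=cv2.resize(S["image"][130:340,200:460],(600,485))
cv2.imwrite("pics/v6.png",cv2.resize(np.vstack([A,B]),(425,599))[:,:,::-1])
E
```

```text
clock: 25.6
ee_pos: [0.5653, 0.0459, 0.2348]
side6 on in [283.4 262.7] on out [286.2 258.3] off [251.8 269.3]
[([0, 57, 49, 50, 1793], [23.1, 82.5]), ([243, 146, 53, 30, 652], [268.7, 161.7]), ([278, 258, 11, 10, 81], [282.7, 262.7]), ([278, 359, 10, 9, 78], [282.3, 362.8])]
top6 on in [335.  206.7] on out [335.4 202.8] off [340.8 238.4]
[([134, 199, 6, 35, 44], [136.6, 215.3])]
```

View pics/v6.png

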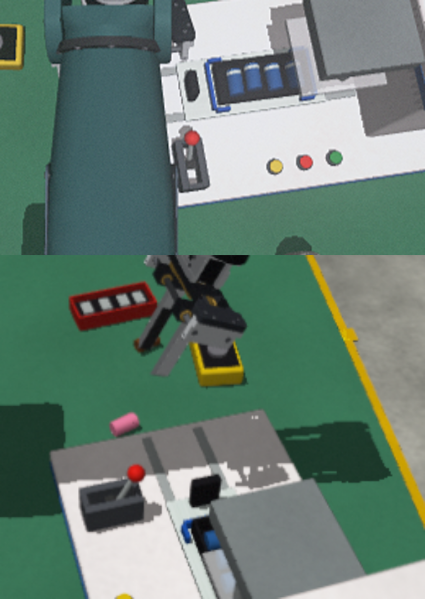

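The side view puts the knob at (282.7,262.7), which matches the predicted on-and-snapped-in position of (283.4,262.7). The shuttle is home with the tray and its blue caps between the stops. The robot is clear.

```bash
python3 -c "
from bench import ticket; print(ticket.close_job())"
```

```text
the job is handed in; nothing more can be done
None
```

The tray is on the shuttle between the blue stops, the shuttle is pushed home against its stop, and the toggle is flipped on and snapped in; I handed the job in at about 26 s, and the final pictures show no spill, though the clear plate hides the fourth capacitor.

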